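Clip the missing hanger bracket onto the storeroom rail

TASK

Fit the loose single-eared hanger bracket into the empty place on the rail, midway between the two already fitted and facing the same way: hook its lip under the rail's edge with the clip end raised, then tilt it down until the spring clip snaps and it sits flat on the rail. Leave the twin-eared bolt-on clevis where it stands.

Things in the scene. Friction and masses are not known exactly. Their poses are not given: they have to be found in the camera images.
- bracket: Loose dark steel single-ear bracket, about 0.4 kg. Origin: mid underside of its shoe, 40 mm above the bench as it stands; x from lip to clip, z up. Shoe 100 x 40 x 8 mm (z 0 to 8). Upright ear to grip: 16 mm thick (y), x -20 to 30, z 8 to 75, round top (centre x 5, z 50, radius 25). Lip at the -x end, bright spring clip at the +x end, both down to z -40 (see lip).
- lip (a point): Inner upper tip of the lip's toe: bracket x -26, z -22 mm, same axes. Bracket frame: lip 40 wide, wall x -50 to -42, toe from it to x -26, z -22 to -27. Clip 24 wide: stem x 51 to 57, tooth in to x 35 (top z -11), below it a face sloping out to x 51, z -40. The rail edge pushes the clip outwards, up to 20 mm (1.5 N + 0.3 N/mm; some 10 N down), till it springs back under.
- bay (a point): Gap's middle on the fixed rail's top face, 67 mm above the bench; x across to the clip edge (away from robot), y along, z up. Rail: steel T, plate 80 (x) x 300 x 5 mm on a web 26 wide, 55 mm high over its board. Fitted: bracket axes parallel, origin here or up to 10 mm to -x, lip round the -x edge (nearer the robot), clip under the +x edge. Like neighbours at y -100 and 100 mm.
- clevis: Loose dark steel bolt-on clevis standing near the bracket, to be left alone: flat foot 90 x 56 x 9 mm and two upright ears 77 mm high, no lip and no clip. Origin: centre of its underside, on the bench.
Things that resemble listed ones, but are neither listed nor needed, are in the scene too. Leave any blue, pink or red look-alike of the bracket alone.

How it is judged:
On the way:
1. the lip is hooked under the rail's edge in the bay while the clip end is still raised (bracket tilted more than 6 degrees) (x of lip in the frame of bay between -0.038 and -0.005 m and z of lip in the frame of bay between -0.04 and -0.004 m and y of lip in the frame of bay between -0.035 and 0.035 m and angle between the z axis of bracket and the z axis of bay, either way round above 0.105 rad), for 0.1 s.
At the end, for the whole second after the job is handed in: Clipped on: lip and clip under the rail's edges, shoe within 3 mm of the rail's top and 2.3 deg of level; origin within 20 mm along the rail of the gap's middle, -14 to +6 mm across (x); square within 12 deg; at rest and released; clevis within 30 mm of its start (x of bracket in the frame of bay between -0.014 and 0.006 m and y of bracket in the frame of bay between -0.02 and 0.02 m and z of bracket in the frame of bay between -0.003 and 0.003 m and angle between the z axis of bracket and the z axis of bay, either way round below 0.04 rad and angle between the x axis of bracket and the x axis of bay, either way round below 0.21 rad and x of lip in the frame of bay below 0 m and linear speed of bracket below 0.02 m/s and distance of clevis from where it was at the start of the episode below 0.03 m); the robot touches nothing.
It fails at once if the clevis is pushed more than 30 mm or tipped over (distance of clevis from where it was at the start of the episode above 0.03 m or angle between clevis's own z axis and vertical above 0.5 rad).
It also fails if it takes over 42 s, if anything falls off the work surface, if the arm or the gripper's body presses on something with over 40 N, if the wrist force passes 120 N, or if a joint passes its speed limit or range.

ROBOT

A 7-joint arm with a two-finger parallel gripper is mounted at the origin on the work surface. World frame = base frame: x ahead of the robot, y to its left, z up, the work surface at z = 0. Lengths are in m, angles in rad, forces in N, time in s.
With the tool pointing down it reaches from about 0.425 to 0.925 m from the base axis. Payload 6.8 kg.
Tool frame: the origin (TCP) lies at the very end of the fingers, on their centre line; the grasp point (between the pads) lies 19 mm behind it; z points along the fingers, y is the line along which they close (so a half turn about z gives the same grasp; the last joint's range is limited). The gripper opens to 85 mm and grips with 20 to 120 N. Pads are 22 mm wide; open, the fingers measure 114 mm over their backs; the gripper's body (76 mm by 85 mm) begins 54 mm behind the grasp point. The pads swing forward as they close: fully open they stand 13 mm farther back than shut.
Start: joints at [-0.108, 0.477, 0.022, 1.555, -0.011, 1.109, -0.083], TCP at [0.675, 0, 0.231] pointing down, gripper open.
Joint ranges: [-2.96, 2.96], [-0.34, 2.1], [-1.41, 1.46], [0.24, 2.44], [-1.37, 4.51], [0.17, 1.92], [-2.96, 2.96]. Speed limits (rad/s): [2.39, 2.39, 3.14, 3.14, 3.14, 3.14, 3.14].

INTERFACE

Orientations are given as a unit quaternion [w, x, y, z].
In Python, from station import bot gives the robot as it stands.
- The arm moves only by the tool jog_arm, never from a script. Its argument "motion" is a list of rows, each a list of 7 numbers: the turn, a rotation vector about the tool's x, y, z in rad, then the shift along the tool's x, y, z in mm, then the finger opening in mm, from 0 to 85.4. A call has 1 to 10 rows; each row is the pose to reach, as a shift and turn from the pose commanded when the call began, along the tool's axes at that moment; what a row does not reach only later rows make up. A row lasts 1/8 s, in which the tool goes at most 62.5 mm and 10.7 degrees, less where a joint would pass 70% of its speed; a pose out of reach is approached as far as the arm can. A call with a gripper value outside its range is refused whole. The fingers move at their own pace and stop on an object; "grip_force" is the grip in N (left out, the last holds). Time passes only in rows, so rows that repeat a pose let the fingers close. It gives the time, the measured TCP pose, the force, the opening and the grip force at its end, in the units of the state.
- bot.get_obs(): the state, without advancing time (a new reading comes with each control period).
- bot.read_camera(name): name is "scene" or "side" or "wrist"; returns a dict with "pixels" (400x640x3 uint8, red, green, blue), "camera_matrix" (3x3 intrinsics, pixels), "distortion" ([k1, k2, p1, p2, k3] as OpenCV has them; the pictures are not rectified), "T" (4x4, takes a point from camera to world coordinates); the wrist camera has in their place "tool_from_camera" (4x4, takes a point from camera to tool coordinates, whose origin is the TCP and whose axes are the flange's). Camera axes: x right, y down, z forward; pixel columns grow to the right and rows downward; lengths in m; the calibration is good to about 2 mm. A picture is of the moment at which its call begins: read the wrist's pose just before it. There is no depth.
- bot.hand_in(): hands the job in; it is judged then, once.
Trained networks look in a picture, given as the dict that the camera call returned (one of the last four; its "shot" number tells which), for a name from the list of things; names that differ only in an ending like _2 or _b are one class to them, and where a whole thing is asked for, a point or a joint stands for the part that bears it (a point fixed in the world has none). Each returns a list of dicts, best first, with "score" (0 to 1); they miss things now and then, are a little off and sometimes report something else, mostly with a low value. They report only what shows in the picture. A call takes as long as a camera call. They do not tell look-alikes from the thing itself.
- bot.spot_in(thing, picture): "xy" ([column, row] in pixels, amid what is visible of it).
- bot.tip_of(thing, picture): "xy" ([column, row] in pixels: a listed point, or the origin of a listed thing).
The state is a dict: "t": time; "q": joint angles; "joint_vel": joint speeds; "joint_torque": joint torques, N m; "eef_pos": TCP position; "tool_rot": TCP orientation; "contact_force": force on the tool from outside, world axes, zero at the start; "torque": the same for the moment, N m; "gripper_width": opening from 0.0 (shut) to 1.0 (fully open); "grasp_force": force on a finger pad.
Only numpy, scipy, OpenCV 4.12 (cv2) and the standard library are available. Lean on these libraries where they do the work, as an engineer would, in place of code of your own. Each camera call takes 0.05 s, during which the arm holds its last target. There are 200 camera calls.

## Working session

There is one attempt and no reset: what is moved stays moved. The work goes in short steps, Python scripts to look and compute and a tool call to move; the robot and the scene stay as the last step left them, time stands still between calls to the robot, and variables do not carry over. Pictures are saved under pics/ and viewed, at most 10 in all, crops included, and the job is handed in when it is done.

Besides the shell and the picture viewer there is one more tool, called after ">>>" by a JSON object that holds its "name" and its "arguments", one argument or row to a line. jog_arm: Moves the arm, as the interface text tells. Its arguments: {"type":"object","properties":{"motion":{"type":"array"},"grip_force":{"type":"number"}},"required":["motion"]}

```bash
mkdir -p pics; cat > h.py <<'E'
import numpy as np, cv2
from station import bot
from scipy.spatial.transform import Rotation as R
def Rq(q): return R.from_quat([q[1],q[2],q[3],q[0]]).as_matrix()
def camT(p,o=None):
    if "T" in p: return np.array(p["T"])
    T=np.eye(4);T[:3,:3]=Rq(o["tool_rot"]);T[:3,3]=o["eef_pos"]
    return T@np.array(p["tool_from_camera"])
def ray(p,xy,o=None):
    u=cv2.undistortPoints(np.array([[xy]],float),np.array(p["camera_matrix"]),np.array(p["distortion"]))[0,0]
    T=camT(p,o); return T[:3,3],T[:3,:3]@np.array([u[0],u[1],1])
def onz(p,xy,z,o=None):
    c,d=ray(p,xy,o); return c+d*(z-c[2])/d[2]
def proj(p,X,o=None):
    T=np.linalg.inv(camT(p,o)); X=np.atleast_2d(X)
    return cv2.projectPoints((X@T[:3,:3].T+T[:3,3]).reshape(-1,1,3),np.zeros(3),np.zeros(3),np.array(p["camera_matrix"]),np.array(p["distortion"]))[0][:,0]
def save(p,n,img=None): cv2.imwrite(n,(p["pixels"] if img is None else img)[:,:,::-1])
E
python3 - <<'E'
from h import *
np.set_printoptions(precision=3,suppress=True)
ims=[]
for n in["scene","side","wrist"]:
    o=bot.get_obs();p=bot.read_camera(n);save(p,f"pics/{n}0.png")
    for t,z in[("bracket",.04),("lip",.018),("bay",.067),("clevis",0)]:
        for d in bot.tip_of(t,p)[:5]: print(n,t,round(d["score"],2),np.array(d["xy"]),onz(p,d["xy"],z,o))
print(o["eef_pos"],o["tool_rot"],o["t"])
E
```

```text
scene bracket 0.93 [480.6 256.7] [0.333 0.347 0.04 ]
scene bracket 0.79 [344.6 225. ] [0.503 0.151 0.04 ]
scene bracket 0.67 [256.8 255.9] [0.689 0.152 0.04 ]
scene bracket 0.67 [389.8 196.2] [0.364 0.114 0.04 ]
scene lip 0.69 [249.3 275.6] [0.713 0.17  0.018]
scene lip 0.63 [372.6 204.2] [0.394 0.096 0.018]
scene lip 0.62 [355.6 232.1] [0.48  0.159 0.018]
scene lip 0.61 [462.9 268.3] [0.363 0.339 0.018]
scene bay 0.88 [270.9 145.2] [ 0.515 -0.17   0.067]
scene clevis 0.94 [398.2 282.5] [0.477 0.297 0.   ]
side bracket 0.92 [288.9 230. ] [0.502 0.156 0.04 ]
side bracket 0.71 [302.6 326.5] [0.337 0.339 0.04 ]
side bracket 0.7 [224.9 196.3] [0.695 0.155 0.04 ]
side bracket 0.69 [348.4 244.8] [0.366 0.119 0.04 ]
side lip 0.93 [300.1 240.5] [0.474 0.153 0.018]
side lip 0.93 [345.3 244.6] [0.381 0.107 0.018]
side lip 0.68 [215.6 201.7] [0.718 0.167 0.018]
side bay 0.71 [358.7 141.9] [ 0.509 -0.168  0.067]
side clevis 0.94 [261.6 290.6] [0.473 0.3   0.   ]
wrist lip 0.83 [35.  65.1] [0.393 0.104 0.018]
wrist lip 0.77 [114.3  14.5] [0.481 0.148 0.018]
[0.675 0.    0.231] [-0.     0.707  0.707  0.   ] 0.5
```

View pics/scene0.png

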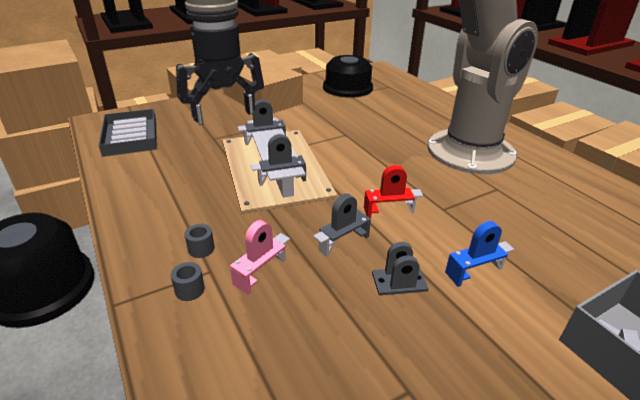

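View pics/side0.png

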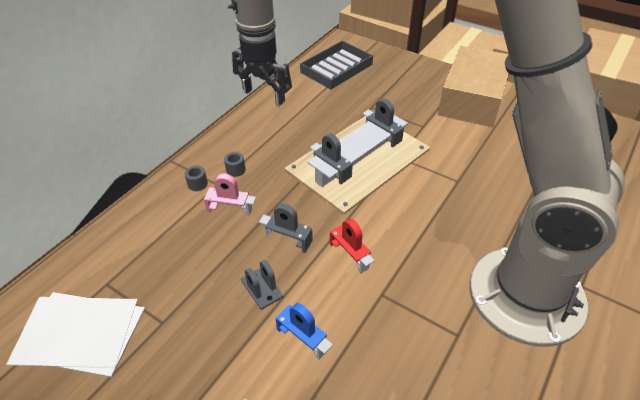

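The dark loose bracket is at scene (344,225) and side (289,230), with its bright clip facing away from the robot. The rail is at scene (271,145), with its gap between two dark brackets. The clevis is at scene (398,282). Next, a closer look with the wrist camera.

```bash
python3 - <<'E'
from h import *
np.set_printoptions(precision=3,suppress=True)
o=bot.get_obs();p=bot.read_camera("wrist")
print(np.array(p["tool_from_camera"]),np.array(p["camera_matrix"]))
print(proj(p,[[.5,.153,.05],[.51,-.17,.067],[.51,0,.05]],o))
E
```

```text
[[-0.    -0.954 -0.298  0.076]
 [ 1.    -0.     0.     0.   ]
 [-0.    -0.298  0.954 -0.143]
 [ 0.     0.     0.     1.   ]] [[339.081   0.    319.055]
 [  0.    339.081 198.501]
 [  0.      0.      1.   ]]
[[114.313  -0.011]
 [167.278 330.143]
 [151.145 174.112]]
```

>>> {"name": "jog_arm", "arguments": {
  "motion": [
    [0,0,0.18,0,-30,0,85],
    [0,0,0.36,0,-60,0,85],
    [0,0,0.54,0,-90,0,85],
    [0,0,0.72,0,-120,0,85],
    [0,0,0.9,0,-135,0,85],
    [0,0,1.08,0,-135,0,85],
    [0,0,1.26,0,-135,0,85],
    [0,0,1.43,0,-135,0,85],
    [0,0,1.571,0,-135,0,85],
    [0,0,1.571,0,-135,0,85]
  ]
}}

```text
t: 2.05
eef_pos: [0.5401, 0.0001, 0.2314]
tool_rot: [0.0, 1.0, 0.001, 0.0]
contact_force: [-1.0, -0.5, -0.4]
gripper_width: 0.993
grasp_force: 0.0
```

```bash
python3 - <<'E'
from h import *
np.set_printoptions(precision=3,suppress=True)
o=bot.get_obs();p=bot.read_camera("wrist");save(p,"pics/w1.png")
for t,z in[("bracket",.04),("lip",.018),("bay",.067),("clevis",0)]:
    for d in bot.tip_of(t,p)[:5]: print(t,round(d["score"],2),np.array(d["xy"]),onz(p,d["xy"],z,o))
print(o["eef_pos"],o["tool_rot"],o["t"],o["q"])
E
```

```text
bracket 0.97 [140.4   4.6] [0.692 0.158 0.04 ]
bracket 0.77 [171.1 203.9] [0.506 0.154 0.04 ]
bracket 0.61 [ 32.6 336.3] [0.337 0.346 0.04 ]
bracket 0.56 [221.9 320.4] [0.362 0.114 0.04 ]
lip 0.79 [187.5 220.1] [0.479 0.149 0.018]
lip 0.64 [ 45.2 306.9] [0.363 0.341 0.018]
lip 0.62 [233.6 290.2] [0.389 0.103 0.018]
bay 0.63 [496.9 208.3] [ 0.511 -0.171  0.067]
clevis 0.79 [ 69.3 212.4] [0.482 0.296 0.   ]
clevis 0.75 [173.  204.1] [0.492 0.171 0.   ]
[0.54  0.    0.231] [0.    1.    0.001 0.   ] 2.05 [-0.36   0.257  0.292  1.895 -0.087  1.001 -1.599]
```

View pics/w1.png

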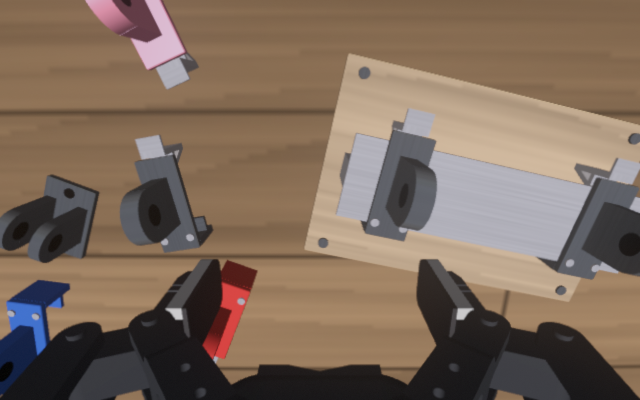

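```bash
python3 - <<'E'
from h import *
np.set_printoptions(precision=4,suppress=True)
o=bot.get_obs();p=bot.read_camera("wrist")
im=p["pixels"]
a=cv2.resize(im[125:260,120:220],None,fx=4,fy=4,interpolation=cv2.INTER_CUBIC)
b=cv2.resize(im[125:285,330:640],None,fx=2,fy=2)
c=np.zeros((540,400+0,3),np.uint8);c[:]=a
save(p,"pics/a.png",a)
print("rail")
P=[onz(p,x,.067,o) for x in[(357,134),(338,213),(555,261)]]
print(np.array(P),np.linalg.norm(P[0]-P[1]),np.degrees(np.arctan2(P[0][1]-P[1][1],P[0][0]-P[1][0])),np.degrees(np.arctan2((P[1]-P[2])[1],(P[1]-P[2])[0]))-90)
ex=(P[0]-P[1])/np.linalg.norm(P[0]-P[1]);ey=np.array([-ex[1],ex[0],0])
print("bay from end",(P[0]+P[1])/2-.15*ey)
E
```

```text
rail
[[ 0.5811 -0.034   0.067 ]
 [ 0.5058 -0.0183  0.067 ]
 [ 0.4541 -0.2402  0.067 ]] 0.07693914567068924 -11.804251772757366 -13.12396443985601
bay from end [ 0.5128 -0.173   0.067 ]
```

View pics/a.png

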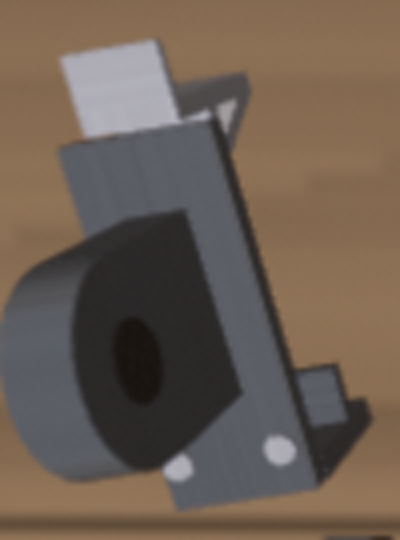

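The crop shows the shoe's corners: (60,148), (213,118), (318,488) and (178,508).

```bash
python3 - <<'E'
from h import *
np.set_printoptions(precision=4,suppress=True)
o=bot.get_obs();p=bot.read_camera("wrist")
C=np.array([onz(p,(120+x/4,125+y/4),.048,o) for x,y in[(60,148),(213,118),(318,488),(178,508)]])
print(C)
f=(C[0]+C[1])/2;b=(C[2]+C[3])/2
for d in(f-b,C[1]-C[2],C[0]-C[3]):print(np.linalg.norm(d),np.degrees(np.arctan2(d[1],d[0])))
print(C.mean(0))
e=(f-b)/np.linalg.norm(f-b)
g=C.mean(0)+.005*e;print("ear centre",g,(g-o["eef_pos"]))
E
```

```text
[[0.5518 0.1807 0.048 ]
 [0.5592 0.1419 0.048 ]
 [0.4604 0.1266 0.048 ]
 [0.4545 0.1648 0.048 ]]
0.09927263892156861 9.028584039395136
0.09990418184526031 8.794231060734676
0.09864277807818911 9.265933845762284
[0.5065 0.1535 0.048 ]
ear centre [0.5114 0.1543 0.048 ] [-0.0286  0.1543 -0.1833]
```

>>> {"name": "jog_arm", "arguments": {
  "motion": [
    [0,0,-0.05,-10,-50,0,85],
    [0,0,-0.1,-20,-100,0,85],
    [0,0,-0.157,-29,-154,0,85],
    [0,0,-0.157,-29,-154,30,85],
    [0,0,-0.157,-29,-154,80,85],
    [0,0,-0.157,-29,-154,125,85],
    [0,0,-0.157,-29,-154,155,85],
    [0,0,-0.157,-29,-154,165,85],
    [0,0,-0.157,-29,-154,165,85]
  ]
}}

```text
t: 3.52
eef_pos: [0.5112, 0.154, 0.0664]
tool_rot: [0.0, 0.997, 0.078, -0.0]
contact_force: [0.2, 0.5, 0.4]
gripper_width: 0.992
grasp_force: 0.0
```

>>> {"name": "jog_arm", "arguments": {
  "motion": [
    [0,0,0,0,0,0,40],
    [0,0,0,0,0,0,10],
    [0,0,0,0,0,0,5],
    [0,0,0,0,0,0,5],
    [0,0,0,0,0,0,5],
    [0,0,0,0,0,0,5]
  ],
  "grip_force": 80
}}

```text
t: 4.28
eef_pos: [0.5114, 0.1541, 0.0667]
tool_rot: [-0.0, 0.997, 0.078, 0.0]
contact_force: [-0.8, 0.2, 5.6]
gripper_width: 0.174
grasp_force: 77.8
```

```bash
python3 - <<'E'
from h import *
o=bot.get_obs();p=bot.read_camera("wrist");save(p,"pics/w2.png");print(o)
E
```

```text
{'t': 4.275, 'q': array([-0.52609347,  0.47248803,  0.1461215 ,  2.03225297, -0.11079278,
        0.64333289, -1.72126155]), 'joint_vel': array([-0.00015351,  0.00049737, -0.00100487, -0.00162912,  0.00037234,
        0.00137133, -0.00072608]), 'joint_torque': array([ -0.0560887 , -46.57193899,   2.84311876, -17.74874389,
         0.04861852,  -0.27092113,   0.09843261]), 'eef_pos': array([0.51141432, 0.15412588, 0.066735  ]), 'tool_rot': array([-1.52994348e-04,  9.96935989e-01,  7.82206822e-02,  3.67769462e-04]), 'contact_force': array([-0.82672781,  0.15041662,  5.56508985]), 'torque': array([-0.11389683,  0.20200917, -0.10552026]), 'grasp_force': 77.8448286652565, 'gripper_width': 0.17441454716357874}
```

View pics/w2.png

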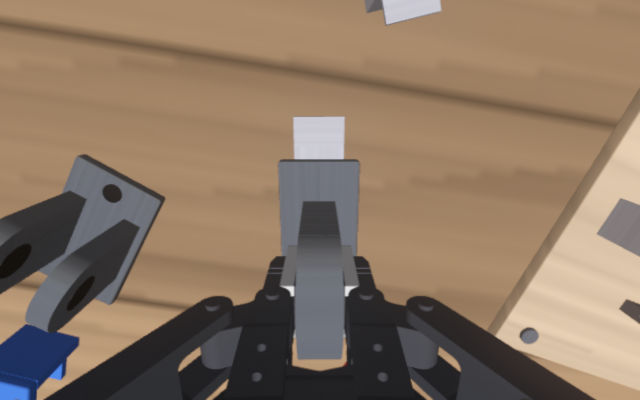

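Tilting 25° from a vertical grasp would come close to the joint 6 limit. I'll regrip with the tool leaning 15° the other way.

>>> {"name": "jog_arm", "arguments": {
  "motion": [
    [0,0,0,0,0,0,50],
    [0,0,0,0,0,0,50],
    [0,0,0,0,0,0,50],
    [0,-0.131,0,-2.5,0,-0.5,50],
    [0,-0.262,0,-5,0,-1,50],
    [0,-0.262,0,-5,0,-1,50],
    [0,-0.262,0,-5,0,-1,10],
    [0,-0.262,0,-5,0,-1,5],
    [0,-0.262,0,-5,0,-1,5],
    [0,-0.262,0,-5,0,-1,5]
  ],
  "grip_force": 100
}}

```text
t: 5.58
eef_pos: [0.5055, 0.1532, 0.0676]
tool_rot: [0.01, 0.988, 0.078, -0.13]
contact_force: [-0.9, -1.1, 2.2]
gripper_width: 0.171
grasp_force: 97.4
```

```bash
python3 - <<'E'
from h import *
np.set_printoptions(precision=4,suppress=True)
o=bot.get_obs();print(o["eef_pos"],o["grasp_force"],o["gripper_width"],o["q"])
Rt=Rq(o["tool_rot"]);print(Rt)
# bracket in tool, assuming not moved; centre from corners refined laterally by grip: ear centre y on tool line
yaw=np.radians(9.03);Rb=R.from_euler("z",yaw).as_matrix()
ob=np.array([.5065,.1535,.040])
X=Rt.T@(ob-o["eef_pos"]); X[1]=0   # pads centre the ear
Rtb=R.from_euler("y",-0.262).as_matrix().T@np.diag([1,-1,-1.])
print(X, Rt.T@Rb, Rtb)
np.savez("g.npz",X=X,R=Rtb)
E
```

```text
[0.5055 0.1532 0.0676] 97.36502140760422 0.1714670275965885 [-0.4732  0.5867  0.1289  1.8476 -0.1485  0.9748 -1.6706]
[[ 0.9539  0.1563 -0.2563]
 [ 0.151  -0.9877 -0.0405]
 [-0.2595 -0.0001 -0.9658]]
[0.0082 0.     0.0263] [[ 0.9658 -0.0006 -0.2595]
 [-0.0006 -1.     -0.0001]
 [-0.2595  0.0002 -0.9658]] [[ 0.9659  0.     -0.259 ]
 [ 0.     -1.      0.    ]
 [-0.259   0.     -0.9659]]
```

```bash
cat > plan.py <<'E'
from h import *
import sys
BAY=np.array([.512,-.171,.067]);YAW=-12.8
def plan(wps,bay=BAY,yaw=YAW):
    "wps: lip x,z (mm) in bay, tilt deg -> rows from the current pose"
    g=np.load("g.npz");o=bot.get_obs();R0=Rq(o["tool_rot"]);p0=o["eef_pos"];B=R.from_euler("z",yaw,degrees=True).as_matrix()
    for x,z,a in wps:
        Rb=B@R.from_euler("y",-a,degrees=True).as_matrix()
        lip=bay+B@np.array([x,0,z])/1e3
        ob=lip-Rb@np.array([-.026,0,-.022])
        Rt=Rb@g["R"].T; p=ob-Rt@g["X"]
        r=R.from_matrix(R0.T@Rt).as_rotvec(); s=R0.T@(p-p0)*1e3
        print((x,z,a),np.round(r,3).tolist(),np.round(s,1).tolist(),"tcp",np.round(p,3))
def check(bay=BAY,yaw=YAW):
    g=np.load("g.npz");o=bot.get_obs();B=R.from_euler("z",yaw,degrees=True).as_matrix()
    Rb=Rq(o["tool_rot"])@g["R"];ob=o["eef_pos"]+Rq(o["tool_rot"])@g["X"]
    print("lip",B.T@(ob+Rb@np.array([-.026,0,-.022])-bay)*1e3,"origin",B.T@(ob-bay)*1e3,"rot",np.degrees(R.from_matrix(B.T@Rb).as_rotvec()),o["contact_force"],o["t"])
E
python3 - <<'E'
from plan import *
o=bot.get_obs();print(Rq(o["tool_rot"]).T@[0,0,200])
plan([(-55,150,28),(-55,30,28)])
E
```

```text
[-5.18924305e+01 -1.33487274e-02 -1.93150655e+02]
(-55, 150, 28) [0.007, 0.483, 0.384] [-146.3, 300.4, -172.9] tcp [ 0.457 -0.159  0.272]
(-55, 30, 28) [0.007, 0.483, 0.384] [-115.2, 300.4, -57.0] tcp [ 0.457 -0.159  0.152]
```

>>> {"name": "jog_arm", "arguments": {
  "motion": [
    [0,0,0,-10,0,-38,5],
    [0,0,0,-25,0,-95,5],
    [0,0,0,-38,0,-145,5],
    [0,0,0,-52,0,-193,5],
    [0.001,0.07,0.055,-66,43,-190,5],
    [0.002,0.17,0.13,-84,98,-187,5],
    [0.004,0.27,0.21,-102,153,-183,5],
    [0.005,0.37,0.29,-120,208,-179,5],
    [0.006,0.45,0.35,-135,260,-175,5],
    [0.007,0.483,0.384,-146,300,-173,5]
  ]
}}

```text
t: 6.82
eef_pos: [0.4553, -0.1601, 0.2715]
tool_rot: [0.012, 0.987, -0.112, 0.113]
contact_force: [-0.2, 0.7, -3.5]
gripper_width: 0.174
grasp_force: 98.0
```

```bash
python3 - <<'E'
from plan import *
np.set_printoptions(precision=3,suppress=True)
check();print(bot.get_obs()["q"],bot.get_obs()["gripper_width"])
plan([(-55,150,28),(-55,90,28),(-55,25,28)])
E
```

```text
lip [-56.433  -1.912 149.016] origin [-43.817  -1.994 180.652] rot [  0.021 -28.02   -0.208] [-0.197  0.715 -3.493] 6.825
[-0.226 -0.033  0.429  2.129  0.024  0.816 -1.607] 0.174106072901708
(-55, 150, 28) [-0.0, -0.0, -0.004] [1.6, -2.0, -0.6] tcp [ 0.457 -0.159  0.272]
(-55, 90, 28) [-0.0, -0.0, -0.004] [-11.9, -1.9, 57.8] tcp [ 0.457 -0.159  0.212]
(-55, 25, 28) [-0.0, -0.0, -0.004] [-26.5, -1.8, 121.2] tcp [ 0.457 -0.159  0.147]
```

>>> {"name": "jog_arm", "arguments": {
  "motion": [
    [0,0,-0.002,-5,-1,25,5],
    [0,0,-0.004,-12,-2,58,5],
    [0,0,-0.004,-19,-2,91,5],
    [0,0,-0.004,-26,-2,121,5],
    [0,0,-0.004,-26,-2,121,5]
  ]
}}

```text
t: 7.45
eef_pos: [0.4574, -0.1561, 0.1461]
tool_rot: [0.013, 0.988, -0.109, 0.109]
contact_force: [-0.7, -0.6, -3.7]
gripper_width: 0.173
grasp_force: 98.1
```

```bash
python3 - <<'E'
from plan import *
np.set_printoptions(precision=3,suppress=True)
check();o=bot.get_obs();print(o["q"])
g=np.load("g.npz");Rb=Rq(o["tool_rot"])@g["R"];ob=o["eef_pos"]+Rq(o["tool_rot"])@g["X"]
B=R.from_euler("z",YAW,degrees=True).as_matrix()
# predicted points drawn: shoe underside/top corners, lip wall bottoms; rail top corners
br=np.array([[x,y,z] for x in(-50,50) for y in(-20,20) for z in(0,8)]+[[-50,-20,-40],[-50,20,-40],[57,12,-40],[57,-12,-40],[5,0,75]])/1e3
ra=np.array([[x,y,0] for x in(-40,40) for y in(-150,-80,80,150)])/1e3
ims=[]
for n,c in(("side",(350,130)),("scene",(270,140))):
    p=bot.read_camera(n);im=cv2.resize(p["pixels"][c[1]-80:c[1]+70,c[0]-100:c[0]+100],None,fx=4,fy=4,interpolation=cv2.INTER_CUBIC)
    for X,col in((ob+br@Rb.T,(255,0,0)),(BAY+ra@B.T,(0,255,0))):
        for u in proj(p,X): cv2.circle(im,tuple(int(v) for v in np.round((u+.5-[c[0]-100,c[1]-80])*4)),3,col,-1)
    save(p,f"pics/{n}3.png",im)
E
```

```text
lip [-55.611   2.392  23.618] origin [-42.782   2.485  55.169] rot [ -0.036 -27.637   0.218] [-0.743 -0.632 -3.677] 7.45
[-0.182  0.181  0.421  2.266 -0.155  0.495 -1.437]
```

View pics/side3.png

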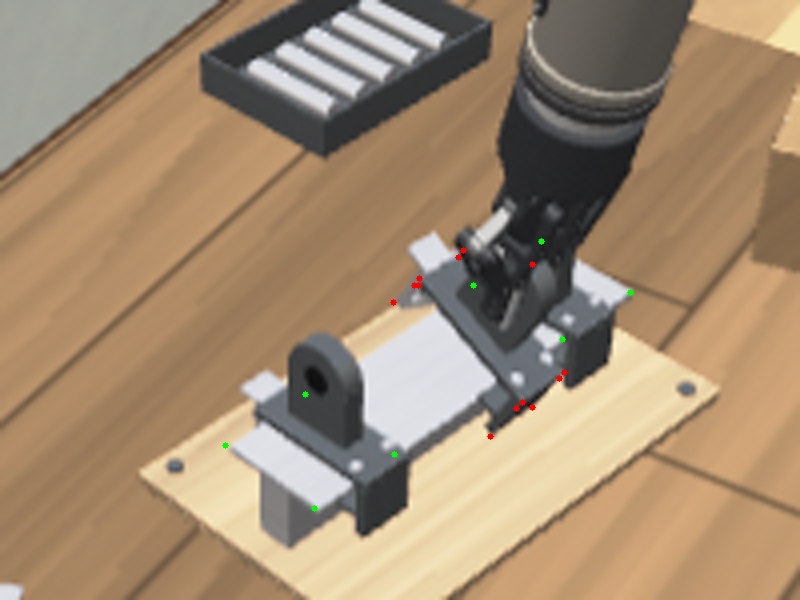

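View pics/scene3.png

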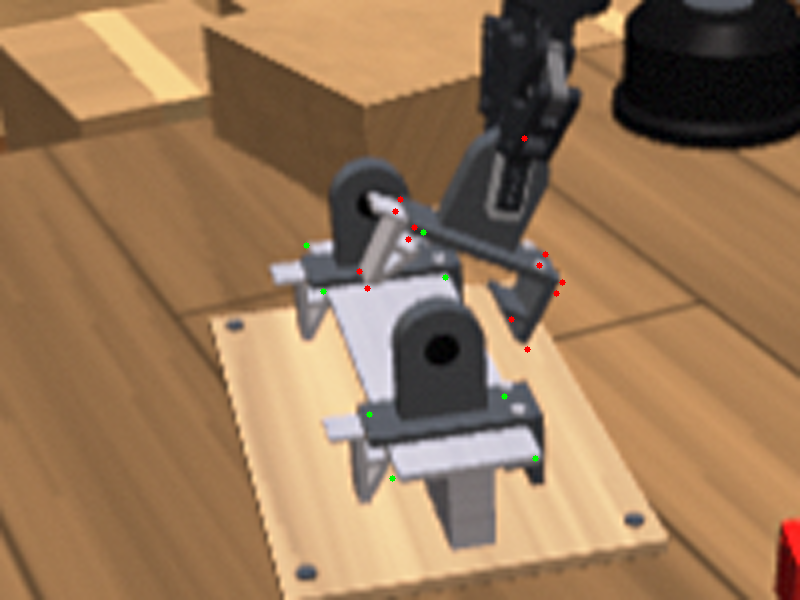

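Both overlays agree with the scene to about 2 mm. The bracket is raised in the gap, with its lip on the robot side of the rail's edge. Next I'll lower and hook it.

```bash
python3 - <<'E'
from plan import *
plan([(-53,5,28),(-53,-12,28),(-40,-12,28),(-31,-12,28),(-31,-14,23),(-31,-16,18),(-31,-18,12),(-31,-20,6),(-31,-22,0),(-31,-24,-1)])
E
```

```text
(-53, 5, 28) [-0.0, 0.0, 0.004] [-5.3, 2.4, 20.8] tcp [ 0.459 -0.159  0.127]
(-53, -12, 28) [-0.0, 0.0, 0.004] [-9.2, 2.4, 37.3] tcp [ 0.459 -0.159  0.11 ]
(-40, -12, 28) [-0.0, 0.0, 0.004] [3.5, 2.5, 40.3] tcp [ 0.472 -0.162  0.11 ]
(-31, -12, 28) [-0.0, 0.0, 0.004] [12.3, 2.5, 42.3] tcp [ 0.481 -0.164  0.11 ]
(-31, -14, 23) [0.0, -0.087, 0.004] [16.5, 2.5, 45.4] tcp [ 0.485 -0.165  0.108]
(-31, -16, 18) [0.0, -0.175, 0.004] [20.6, 2.5, 49.0] tcp [ 0.49  -0.166  0.106]
(-31, -18, 12) [0.0, -0.279, 0.004] [25.5, 2.6, 53.3] tcp [ 0.496 -0.167  0.103]
(-31, -20, 6) [0.001, -0.384, 0.004] [30.0, 2.6, 58.2] tcp [ 0.501 -0.168  0.099]
(-31, -22, 0) [0.001, -0.489, 0.004] [34.2, 2.6, 63.7] tcp [ 0.506 -0.17   0.095]
(-31, -24, -1) [0.001, -0.506, 0.004] [34.5, 2.6, 66.2] tcp [ 0.507 -0.17   0.092]
```

>>> {"name": "jog_arm", "arguments": {
  "motion": [
    [0,0,0.004,-3,2,10,5],
    [0,0,0.004,-5,2,21,5],
    [0,0,0.004,-7,2,29,5],
    [0,0,0.004,-9,2,37,5],
    [0,0,0.004,-9,2,37,5],
    [0,0,0.004,-3,2,39,5],
    [0,0,0.004,3,2,40,5],
    [0,0,0.004,8,2,41,5],
    [0,0,0.004,12,2,42,5],
    [0,0,0.004,12,2,42,5]
  ]
}}

```text
t: 8.8
eef_pos: [0.4808, -0.1632, 0.1103]
tool_rot: [0.013, 0.987, -0.111, 0.113]
contact_force: [0.1, -0.2, -3.6]
gripper_width: 0.172
grasp_force: 98.4
```

```bash
python3 - <<'E'
from plan import *
check()
plan([(-31,-12,28),(-31,-14,23),(-31,-16,18),(-31,-18,12),(-31,-20,6),(-31,-22,0),(-31,-24,-1)])
p=bot.read_camera("scene");c=(270,140);save(p,"pics/s4.png",cv2.resize(p["pixels"][60:210,170:370],None,fx=4,fy=4,interpolation=cv2.INTER_CUBIC))
E
```

```text
lip [-30.86749152   0.70128278 -12.14229291] origin [-18.25577968   0.69301892  19.4954165 ] rot [ 1.07280380e-02 -2.80299763e+01 -9.13138099e-03] [ 0.12708173 -0.19550569 -3.60287025] 8.8
(-31, -12, 28) [-0.0, -0.001, -0.0] [-0.1, 0.7, -0.2] tcp [ 0.481 -0.164  0.11 ]
(-31, -14, 23) [-0.0, -0.088, -0.0] [4.2, 0.7, 3.0] tcp [ 0.485 -0.165  0.108]
(-31, -16, 18) [-0.0, -0.175, -0.0] [8.3, 0.7, 6.5] tcp [ 0.49  -0.166  0.106]
(-31, -18, 12) [-0.0, -0.28, -0.0] [13.1, 0.7, 10.9] tcp [ 0.496 -0.167  0.103]
(-31, -20, 6) [-0.0, -0.384, -0.0] [17.7, 0.7, 15.8] tcp [ 0.501 -0.168  0.099]
(-31, -22, 0) [-0.0, -0.489, -0.0] [21.9, 0.7, 21.2] tcp [ 0.506 -0.17   0.095]
(-31, -24, -1) [-0.0, -0.507, -0.0] [22.1, 0.7, 23.8] tcp [ 0.507 -0.17   0.092]
```

View pics/s4.png

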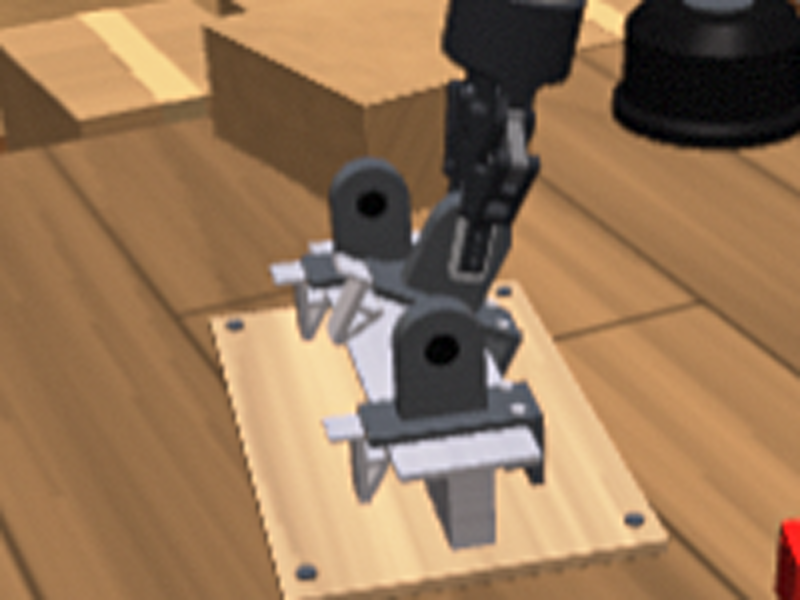

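The lip is hooked without contact and the clip end is raised at the rail's +x edge. Now I'll tilt it down.

>>> {"name": "jog_arm", "arguments": {
  "motion": [
    [0,-0.044,0,2,0,1.5,5],
    [0,-0.088,0,4,0,3,5],
    [0,-0.13,0,6,0,5,5],
    [0,-0.175,0,8,0,6.5,5],
    [0,-0.23,0,11,0,9,5],
    [0,-0.28,0,13,0,11,5],
    [0,-0.33,0,15.5,0,13.5,5],
    [0,-0.384,0,17.7,0,15.8,5],
    [0,-0.384,0,17.7,0,15.8,5]
  ]
}}

```text
t: 9.98
eef_pos: [0.5037, -0.1683, 0.0991]
tool_rot: [-0.008, 0.991, -0.111, -0.076]
contact_force: [3.7, -0.6, -3.5]
gripper_width: 0.175
grasp_force: 98.4
```

```bash
python3 - <<'E'
from plan import *
check()
plan([(-31,-21,3),(-31,-22,0),(-31,-24,-1),(-31,-25,-2)])
E
```

```text
lip [-28.07585757   0.7495537  -19.87243439] origin [-4.64051308  0.77106419  4.84161355] rot [-0.01581352 -6.28488402  0.03486846] [ 3.69307226 -0.5587388  -3.47093533] 9.975
(-31, -21, 3) [0.0, -0.057, 0.001] [0.4, 0.8, 2.3] tcp [ 0.504 -0.169  0.097]
(-31, -22, 0) [0.0, -0.11, 0.001] [3.3, 0.8, 4.1] tcp [ 0.506 -0.17   0.095]
(-31, -24, -1) [0.0, -0.127, 0.001] [4.5, 0.8, 6.4] tcp [ 0.507 -0.17   0.092]
(-31, -25, -2) [0.0, -0.145, 0.001] [5.6, 0.8, 7.7] tcp [ 0.508 -0.17   0.091]
```

>>> {"name": "jog_arm", "arguments": {
  "motion": [
    [0,-0.03,0,1,0,1.2,5],
    [0,-0.057,0,2,0,2.3,5],
    [0,-0.085,0,3,0,3.2,5],
    [0,-0.11,0,4,0,4.2,5],
    [0,-0.12,0,4.5,0,5.5,5],
    [0,-0.127,0,5,0,6.4,5],
    [0,-0.127,0,5,0,6.4,5]
  ]
}}

```text
t: 10.85
eef_pos: [0.5029, -0.1681, 0.0954]
tool_rot: [-0.017, 0.983, -0.111, -0.143]
contact_force: [-10.6, 5.6, 33.3]
gripper_width: 0.174
grasp_force: 103.2
```

```bash
python3 - <<'E'
from plan import *
check()
E
```

```text
lip [-35.79709388   0.92113319 -20.47251737] origin [-9.20110608  0.84147423  0.80298703] rot [ 0.14138526  1.57815307 -0.05721243] [-10.55775138   5.63393983  33.29728916] 10.85
```

```bash
python3 - <<'E'
from plan import *
p=bot.read_camera("scene");a=cv2.resize(p["pixels"][80:180,210:320],None,fx=5,fy=5,interpolation=cv2.INTER_CUBIC)
save(p,"pics/s5.png",a)
E
```

```text
(no output)
```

View pics/s5.png

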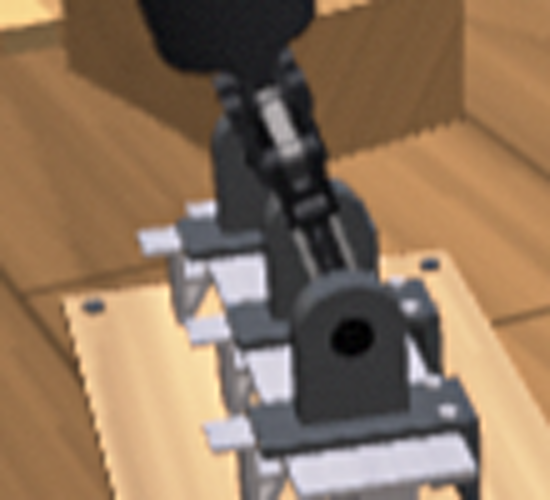

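The middle bracket lies flat and in line with its neighbours, so I'll release and back off.

>>> {"name": "jog_arm", "arguments": {
  "motion": [
    [0,0,0,0,0,-2,50],
    [0,0,0,0,0,-2,50],
    [0,0,0,0,0,-2,50],
    [0,0,0,0,0,-2,50],
    [0,0,0,0,0,-30,50],
    [0,0,0,0,0,-80,50],
    [0,0,0,0,0,-130,50],
    [0,0,0,0,0,-180,50],
    [0,0,0,0,0,-180,50]
  ]
}}

```text
t: 12.02
eef_pos: [0.5562, -0.1809, 0.268]
tool_rot: [-0.015, 0.984, -0.11, -0.137]
contact_force: [-0.5, -0.5, -0.2]
gripper_width: 0.585
grasp_force: 0.0
```

```bash
python3 - <<'E'
from plan import *
o=bot.get_obs();w=bot.read_camera("wrist");print(o["contact_force"],o["eef_pos"],o["t"])
p=bot.read_camera("scene");q=bot.read_camera("side")
B=R.from_euler("z",YAW,degrees=True).as_matrix()
for n,c in(("scene",p),("side",q),("wrist",w)):
    for d in bot.tip_of("bracket",c)[:6]: print(n,d["score"],B.T@(onz(c,d["xy"],.067,o)-BAY)*1e3)
S=lambda p,a,b,c,d:cv2.resize(p["pixels"][a:b,c:d],(400,300),interpolation=cv2.INTER_CUBIC)
im=np.vstack([np.hstack([S(p,95,170,220,320),S(q,90,180,300,420)]),np.hstack([cv2.resize(w["pixels"],(480,300)),np.zeros((300,320,3),np.uint8)])])
save(p,"pics/end.png",im)
E
```

```text
[-0.53993194 -0.53007291 -0.16633219] [ 0.55624056 -0.18088372  0.26800911] 12.025
scene 0.97 [-8.46350639e+00  3.46350205e+00  5.55111512e-14]
scene 0.73 [-1.89237412e+02  2.70636223e+02  5.55111512e-14]
scene 0.67 [-2.67877666e+02  4.86112854e+02  5.55111512e-14]
scene 0.59 [1.01158208e+02 3.80087986e+02 5.55111512e-14]
side 0.88 [-1.58491033e+01  3.10950914e+00 -1.66533454e-13]
side 0.77 [ 8.80804175e+01  3.78792710e+02 -5.55111512e-14]
side 0.76 [-2.95639589e+02  4.69204260e+02 -5.55111512e-14]
side 0.7 [-2.26146542e+02  2.66500433e+02 -5.55111512e-14]
wrist 0.75 [-248.83020756  430.47059519    0.        ]
wrist 0.67 [-177.9477765   225.63032005    0.        ]
wrist 0.61 [-8.76288518 -2.08338034  0.        ]
wrist 0.59 [-23.42614551   0.13339013   0.        ]
```

View pics/end.png

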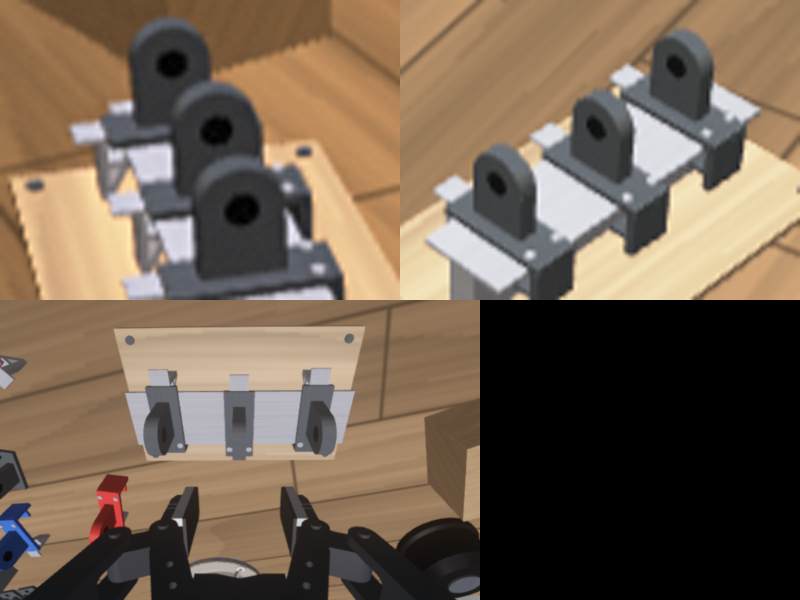

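The bracket sits flat in the middle, square with its neighbours, and the gripper is clear. Its position of about x -9 mm is only possible with the clip sprung under the edge.

```bash
python3 -c "
from station import bot
print(bot.hand_in())"
```

```text
the job is handed in; nothing more can be done
None
```

The bracket is clipped flat on the rail midway between its two neighbours, about 9 mm toward the robot of centre (limit 14 mm); the clevis was not touched, and the job was handed in at about 12 s with no verdict shown.

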